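# Hang the bar clamp on its two hooks

## Task

Take the long bar clamp from the bench and hang it by its rail on the two wire hooks of the clamp stand, middle of the rail midway between the hooks. The hooks are not quite level with each other and their wing nuts are only finger-tight, so let the rail down gently, and before you let go make sure by feel that both hooks bear its weight, without pushing either of them down its slot. Leave the other things on the bench where they are.

Things in the scene. Friction and masses are not known exactly. Their poses are not given: they have to be found in the camera images.
- clamp: The long bar clamp (0.7 to 0.95 kg), standing level on the feet under its two jaws. Plain aluminium rail 440 mm long, 12 mm thick, 30 mm high, free for 320 mm between the dark jaws. Origin: middle of the rail's underside, 14 mm above the bench as it stands; it balances there. y runs along the rail to the jaw with the screw, z up. To be hung either way round, jaws upward.
- clamp_screw (a point): Outer end of the clamp's screw, at y = 285 mm, z = 52 mm of the clamp, with a T-handle 90 mm wide; axes as the clamp's. The screw's pad begins at y = 148 mm, 39 mm above the rail's underside. The jaws fill y = 162 to 208 and -203 to -167 mm, from 14 mm below (feet, 62 mm wide) to 68 mm above the rail's underside.
- stand: Grey steel tube stand, fixed. Origin on the bench midway between its uprights; y along the stand, x away from the hooks, z up. Uprights 30 mm square at y = +-120 mm, 306 mm high; the upper cross tube's top is 235 mm up. A hook stands out on the -x side of each upright, at y = +-120 mm, throats 85 mm before the uprights' middle, nominal seats 200 mm up. Foot plates: x = -70 to 100 mm.
- hook_left: Bracket of the J-shaped wire hook on the +y upright. Origin: nominal seat, where the rail's underside rests in mid-throat; axes as the stand's. The wire arm (9 mm) is held in the bracket's slot by a finger-tight wing nut: its true seat lies up to 8 mm above or below this origin, unknown, not the same as the other's. It bears the clamp's weight but slips down when pushed with over 12 N.
- hook_right: The same on the -y upright, with its own unknown height error of up to 8 mm. Both throats: 16 mm wide in x, upright-sided to 12 mm above the seat, flaring and open above, so the rail enters from above along y; the nose's top is 31 mm above the seat.
- offcut: Bystander: wooden offcut 50 x 150 x 28 mm lying on the bench below the hooks. Origin: centre of its underside.
- jar: Bystander: glass jar, 68 mm across, 85 mm high, beside an end of the stand. Origin: centre of its underside.
- glue: Bystander: white glue bottle, 54 mm across, 160 mm high. Origin: centre of its underside.
- tin: Bystander: paint tin, 100 mm across, 106 mm high. Origin: centre of its underside.
- driver: Bystander: screwdriver, 210 mm long, lying on the bench. Origin: under its middle.
- hammer: Bystander: hammer, 280 mm long, lying on the bench. Origin: under its middle.
- fclamp: Bystander: small F-clamp with a wooden handle, 260 mm long, lying flat; not the one to hang. Origin: under the middle of its bar.

How it is judged (in metres and radians):
On the way, in this order (a step that is already met when the one before it is completed fails the run):
1. the bar clamp is lifted off the bench in the gripper (height (world z) of clamp above 0.1 m and contact force between the fingers and clamp above 2 N), for 0.2 s.
2. still held by the gripper, the rail lies in both throats and presses on both hooks with at least 2.5 N each, for 0.4 s (x of clamp in the frame of stand between -0.091 and -0.079 m and y of clamp in the frame of stand between -0.022 and 0.022 m and z of clamp in the frame of stand between 0.19 and 0.211 m and angle between the y axis of clamp and the y axis of stand, either way round below 0.1 rad and angle between clamp's own z axis and vertical below 0.1 rad and contact force between clamp and hook_left above 2.5 N and contact force between clamp and hook_right above 2.5 N and contact force between the fingers and clamp above 2 N), for 0.4 s.
At the end, for the whole second after the job is handed in: The clamp hangs at rest by its rail in both hook throats: rail middle within 22 mm of midway between the hooks, within 6 mm of the throats' line, 190 to 211 mm above the bench, rail within 0.1 rad of the stand's y, jaws up within 0.1 rad, and each hook carries at least 0.8 N of it (x of clamp in the frame of stand between -0.091 and -0.079 m and y of clamp in the frame of stand between -0.022 and 0.022 m and z of clamp in the frame of stand between 0.19 and 0.211 m and angle between the y axis of clamp and the y axis of stand, either way round below 0.1 rad and angle between clamp's own z axis and vertical below 0.1 rad and contact force between clamp and hook_left above 0.8 N and contact force between clamp and hook_right above 0.8 N and linear speed of clamp below 0.01 m/s and angular speed of clamp below 0.05 rad/s); the robot touches nothing.
It fails at once if a hook is loaded with more than 12 N (contact force between clamp and hook_left above 12 N or contact force between clamp and hook_right above 12 N).
It fails at once if the robot itself pushes a hook or the stand with more than 15 N (contact force between the arm and stand above 15 N).
It fails at once if a bystander is moved more than 30 mm (distance of any of offcut, jar, glue, tin, driver, hammer, fclamp from where it was at the start of the episode above 0.03 m).
It also fails if it takes over 61 s, if anything falls off the work surface, if the arm or the gripper's body presses on something with over 40 N, if the wrist force passes 120 N, or if a joint passes its speed limit or range.

## Robot

A 6-joint arm with a two-finger parallel gripper is mounted at the origin on the work surface. World frame = base frame: x ahead of the robot, y to its left, z up, the work surface at z = 0. Lengths are in mm, angles in rad, forces in N, time in s.
With the tool pointing down it reaches from about 375 to 750 mm from the base axis. Payload 9 kg.
Tool frame: the origin (TCP) lies at the very end of the fingers, on their centre line; the grasp point (between the pads) lies 19 mm behind it; z points along the fingers, y is the line along which they close (so a half turn about z gives the same grasp; the last joint's range is limited). The gripper opens to 85 mm and grips with 20 to 120 N. Pads are 22 mm wide; open, the fingers measure 114 mm over their backs; the gripper's body (76 mm by 85 mm) begins 54 mm behind the grasp point. The pads swing forward as they close: fully open they stand 13 mm farther back than shut.
Start: joints at [1.07, 0.104, 0.097, 1.564, 0, 1.353], TCP at [167.432, 576.2, 206.431] pointing down, gripper open.
Joint ranges: [-2.99, 2.99], [-0.84, 1.86], [-1.1, 1.16], [-1.84, 2.11], [-1.51, 1.56], [-3.14, 3.14]. Speed limits (rad/s): [2.22, 2.22, 2.57, 3.14, 3.14, 3.14].

## Interface

Orientations are given as a unit quaternion [x, y, z, w].
In Python, from plant import readout, read_camera, camera_model, sign_off gives the robot as it stands.
- The arm moves only by the tool drive_tool, never from a script. Its argument "moves" is a list of rows, each a list of 7 numbers: the shift along the world's x, y, z scaled (see below), then the turn, a rotation vector about the world's x, y, z scaled (see below), then the closure, from -1 (fully open) to 1 (shut), so that 0 is half open. In form: [[x, y, z, wx, wy, wz, fingers], ...]. A call has 1 to 5 rows; each row shifts and turns the commanded pose from where the row before left it; what a row does not reach is not made up. The controller multiplies each number of a shift by 0.15 m and each number of a turn by 4 degrees. A row lasts 1/8 s, in which the tool goes at most 62.5 mm and 10.7 degrees, less where a joint would pass 70% of its speed; a pose out of reach is approached as far as the arm can. A call with a number of a shift or a turn outside -1 to 1 is refused whole. A call with a gripper value outside its range is refused whole. The fingers move at their own pace and stop on an object; the grip force is fixed at half the most. Time passes only in rows, so rows that do not move let the fingers close. It gives the time, the measured TCP pose, the force, the opening and the grip force at its end, in the units of the state.
- readout.observe(): the state, without advancing time (a new reading comes with each control period).
- read_camera(name): name is "scene" or "top" or "wrist"; returns the picture (420x560x3 uint8, red, green, blue); there is no depth.
- camera_model(name): a dict with "camera_matrix" (3x3 intrinsics, pixels), "dist_coeffs" ([k1, k2, p1, p2, k3] as OpenCV has them; the pictures are not rectified), "rvec" (rotation vector, rad) and "tvec" (3), from world to camera coordinates, as OpenCV has them; the wrist camera has in their place "hand_eye" (4x4, takes a point from camera to tool coordinates, whose origin is the TCP and whose axes are the flange's). Camera axes: x right, y down, z forward; pixel columns grow to the right and rows downward; lengths in mm; the calibration is good to about 2 mm. A picture is of the moment at which its call begins: read the wrist's pose just before it. camera_model takes no time and is no camera call.
- sign_off(): hands the job in; it is judged then, once.
The state is a dict: "time_s": time; "q": joint angles; "joint_vel": joint speeds; "effort": joint torques, N m; "tcp_pos": TCP position; "ee_rot": TCP orientation; "wrist_force": force on the tool from outside, world axes, zero at the start; "ft_torque": the same for the moment, N m; "gripper_width": finger opening in mm; "grip_force": force on a finger pad.
Only numpy, scipy, OpenCV 4.12 (cv2) and the standard library are available. Lean on these libraries where they do the work, as an engineer would, in place of code of your own. Each camera call takes 0.05 s, during which the arm holds its last target. There are 200 camera calls.

## Working session

There is one attempt and no reset: what is moved stays moved. The work goes in short steps, Python scripts to look and compute and a tool call to move; the robot and the scene stay as the last step left them, time stands still between calls to the robot, and variables do not carry over. Pictures are saved under pics/ and viewed, at most 10 in all, crops included, and the job is handed in when it is done.

Besides the shell and the picture viewer there is one more tool, called after "Call:" as name(argument=value, ...), one argument or row to a line, values as JSON. drive_tool: Moves the arm, as the interface text tells. Its arguments: {"type":"object","properties":{"moves":{"type":"array","items":{"type":"array","items":{"type":"number","minimum":-1,"maximum":1}}}},"required":["moves"]}

```bash
mkdir -p pics; ls; python3 - <<'E'
from plant import *
import cv2,numpy as np
s=readout.observe(); print(s)
for n in("scene","top"):
    cv2.imwrite(f"pics/{n}0.png",read_camera(n)[:,:,::-1])
for n in("scene","top","wrist"): print(camera_model(n))
E
```

```text
pics
{'time_s': 0.0, 'q': array([ 1.07031175e+00,  1.04701711e-01,  9.64832561e-02,  1.56385710e+00,
       -3.19278436e-05,  1.35311635e+00]), 'joint_vel': array([ 0.00073945,  0.00075643, -0.00031076, -0.00063451,  0.0003736 ,
        0.00081858]), 'effort': array([-1.10955225e-03, -5.56927943e+01,  5.03648186e+01,  1.69545767e-02,
       -4.49035033e-04, -9.11160555e-06]), 'tcp_pos': array([167.25140784, 575.86149772, 205.62860732]), 'ee_rot': array([ 1.40931521e-01,  9.90019140e-01, -6.04426824e-04, -2.09823448e-04]), 'wrist_force': array([-0.47039579, -0.24403902,  0.49026531]), 'ft_torque': array([ 0.02202056,  0.01181717, -0.01106589]), 'grip_force': 0.0, 'gripper_width': 85.38233875507822}
{'camera_matrix': array([[405.71091861,   0.        , 283.08399995],
       [  0.        , 405.71091861, 212.70601207],
       [  0.        ,   0.        ,   1.        ]]), 'dist_coeffs': array([-0.03437966,  0.        ,  0.        ,  0.        ,  0.        ]), 'rvec': array([ 2.05924542,  1.05364817, -0.47478469]), 'tvec': array([-304.83712208, -204.69350005, 1672.04887296])}
{'camera_matr
[... 277 characters left out ...]
-2.21002664,  0.09888359]), 'tvec': array([ -13.95632761,  587.27789814, 1788.49852417])}
{'camera_matrix': array([[304.242069  ,   0.        , 278.73965723],
       [  0.        , 304.242069  , 208.74454642],
       [  0.        ,   0.        ,   1.        ]]), 'dist_coeffs': array([0.00916021, 0.        , 0.        , 0.        , 0.        ]), 'hand_eye': array([[ 3.57765347e-04, -9.56767406e-01, -2.90853919e-01,
         7.39585505e+01],
       [ 9.99999398e-01,  4.04900367e-05,  1.09685847e-03,
        -4.03611650e-02],
       [-1.03766175e-03, -2.90854136e-01,  9.56766845e-01,
        -1.67127127e+02],
       [ 0.00000000e+00,  0.00000000e+00,  0.00000000e+00,
         1.00000000e+00]])}
```

View pics/scene0.png

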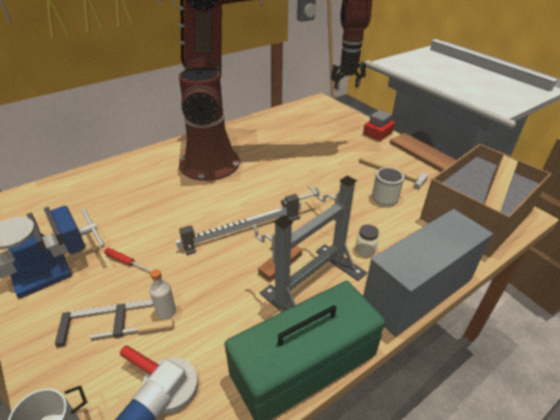

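View pics/top0.png

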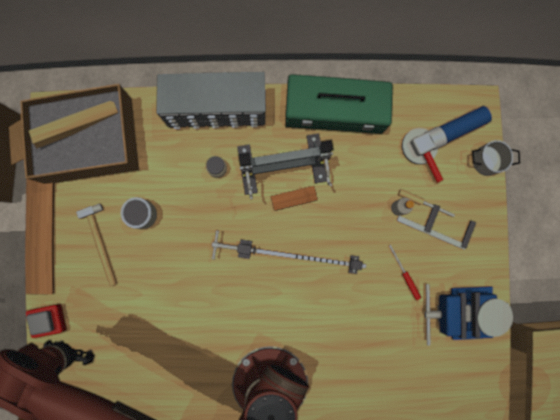

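The scene view shows the clamp between robot and stand, hooks facing the robot. In the top view the clamp runs from about (213,245), the T-handle, to (362,266), and the stand spans (245,160) to (326,150). Next I'll enlarge that area.

```bash
cat > h.py <<'E'
import cv2,numpy as np
from plant import *
from scipy.spatial.transform import Rotation as R
def ray(n,uv,pose=None):
    m=camera_model(n); d=np.append(cv2.undistortPoints(np.array([[uv]],float),m["camera_matrix"],m["dist_coeffs"])[0,0],1)
    if n=="wrist":
        T=np.eye(4);T[:3,:3]=R.from_quat(pose[1]).as_matrix();T[:3,3]=pose[0];T=T@m["hand_eye"]
        return T[:3,3],T[:3,:3]@d
    r=cv2.Rodrigues(m["rvec"])[0]; return -r.T@m["tvec"],r.T@d
def onz(n,uv,z,pose=None):
    o,d=ray(n,uv,pose); return o+d*(z-o[2])/d[2]
E
python3 - <<'E'
import cv2
im=cv2.imread("pics/top0.png")[125:285,205:375]
im=cv2.resize(im,None,fx=3.5,fy=3.5,interpolation=cv2.INTER_CUBIC)
cv2.imwrite("pics/crop1.png",im)
E
```

```text
(no output)
```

View pics/crop1.png

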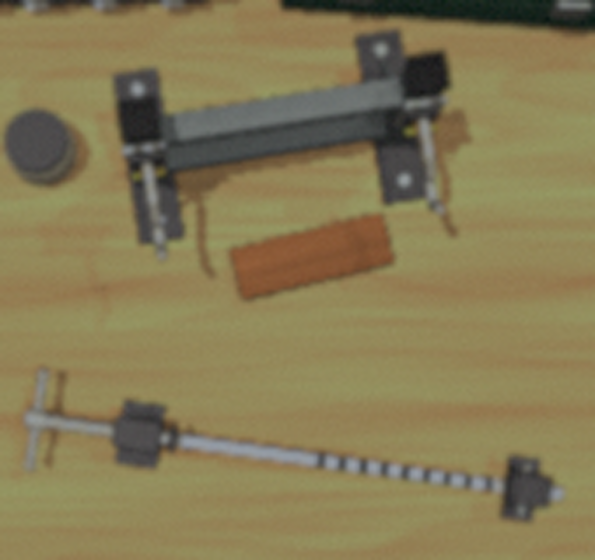

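```bash
python3 - <<'E'
from h import *
C=lambda a,b:(205+(a+.5)/3.5-.5,125+(b+.5)/3.5-.5)
def p(n,a,b,z):
    v=onz("top",C(a,b),z);print(n,v.round(1));return v
print(ray("top",(280,210))[0])
L=p("Lplate",149,155,6);Rr=p("Rplate",392,117,6)
lt=p("Ltop",141,117,306);rt=p("Rtop",426,74,306)
v=L-Rr; print(np.hypot(*v[:2]),np.arctan2(-v[0],v[1])); v=lt-rt; print(np.hypot(*v[:2]),np.arctan2(-v[0],v[1]))
a=p("noseL",163,255,231);b=p("noseR",436,208,231)
p("screw",33,419,66)
a=p("jawL",140,425,82);b=p("jawR",518,480,82)
r=p("railA",183,442,44);s=p("railB",500,487,44);p("end",563,494,44)
d=r-s;print("yaw",np.arctan2(-d[0],d[1]),np.hypot(*d[:2]))
for n,k in(("jarT",(38,142,85)),("offc",(312,256,28))):p(n,*k)
# glue etc.
E
```

```text
[ 452.09727494    4.97622446 1827.40262965]
Lplate [727.7  65.7   6. ]
Rplate [ 761.4 -171.2    6. ]
Ltop [713.6  61.8 306. ]
Rtop [ 745.7 -171.   306. ]
239.29385301711295 0.14141542078803995
235.0198409009105 0.13713219243639793
noseL [608.1  47.5 231. ]
noseR [ 644.4 -185.   231. ]
screw [473.4 175.   66. ]
jawL [466.1  75.   82. ]
jawR [ 408.6 -272.6   82. ]
railA [449.8  36.4  44. ]
railB [ 401.5 -261.4   44. ]
end [ 393.4 -321.4   44. ]
yaw -0.16081987182963872 301.7251778153033
jarT [729.8 166.1  85. ]
offc [624.5 -89.1  28. ]
```

The top view gives consistent results. The stand origin is about (729.7, -54.8) with yaw +0.14, so the throat centre is about (645.5, -66.7). The rail middle is about (428, -104) with yaw -0.16. Moving above the clamp.

Call:
drive_tool(
  moves=[
    [0.22, -0.19, 0, 0, 0, -0.99, -1],
    [0.22, -0.19, 0, 0, 0, -0.99, -1],
    [0.22, -0.19, 0, 0, 0, -0.99, -1],
    [0.22, -0.19, 0, 0, 0, -0.99, -1],
    [0.22, -0.19, 0, 0, 0, -0.99, -1],
  ],
)

```text
time_s: 0.72
tcp_pos: [333.2, 432.6, 206.1]
ee_rot: [0.31, 0.951, -0.0, -0.0]
wrist_force: [0.9, 0.9, 0.0]
gripper_width: 85.4
grip_force: 0.0
```

Call:
drive_tool(
  moves=[
    [0.22, -0.19, 0, 0, 0, -0.99, -1],
    [0.22, -0.19, 0, 0, 0, -0.99, -1],
    [0.22, -0.19, 0, 0, 0, -0.99, -1],
    [0, -0.23, 0, 0, 0, -0.99, -1],
    [0, -0.23, 0, 0, 0, -0.99, -1],
  ],
)

```text
time_s: 1.35
tcp_pos: [431.4, 277.9, 205.8]
ee_rot: [0.469, 0.883, -0.0, -0.0]
wrist_force: [0.2, 0.2, 0.7]
gripper_width: 85.4
grip_force: 0.0
```

Call:
drive_tool(
  moves=[
    [0, -0.23, 0, 0, 0, -0.99, -1],
    [0, -0.23, 0, 0, 0, -0.99, -1],
    [0, -0.23, 0, 0, 0, -0.99, -1],
    [0, -0.23, 0, 0, 0, -0.99, -1],
    [0, -0.23, 0, 0, 0, -0.99, -1],
  ],
)

```text
time_s: 1.98
tcp_pos: [431.1, 105.7, 206.2]
ee_rot: [0.614, 0.789, -0.0, -0.0]
wrist_force: [0.4, -0.7, -0.3]
gripper_width: 85.6
grip_force: 0.0
```

Call:
drive_tool(
  moves=[
    [0, -0.23, 0, 0, 0, -0.99, -1],
    [0, -0.23, 0, 0, 0, -0.99, -1],
    [0, -0.23, 0, 0, 0, -0.99, -1],
    [0, -0.23, 0, 0, 0, -0.99, -1],
    [0, -0.23, 0, 0, 0, -0.99, -1],
  ],
)

```text
time_s: 2.6
tcp_pos: [431.2, -66.9, 206.2]
ee_rot: [0.74, 0.672, -0.0, -0.0]
wrist_force: [-0.8, -0.4, -0.6]
gripper_width: 85.7
grip_force: 0.0
```

Call:
drive_tool(
  moves=[
    [0, -0.23, 0, 0, 0, -0.99, -1],
    [0, 0, 0, 0, 0, 0, -1],
  ],
)

```text
time_s: 2.85
tcp_pos: [431.1, -101.9, 205.9]
ee_rot: [0.764, 0.646, -0.0, -0.0]
wrist_force: [0.2, 1.3, 0.5]
gripper_width: 84.9
grip_force: 0.0
```

```bash
python3 - <<'E'
from h import *
s=readout.observe(); P=(s["tcp_pos"],s["ee_rot"]);print(s["time_s"],P,s["q"],s["wrist_force"],s["ft_torque"])
im=read_camera("wrist");cv2.imwrite("pics/w1.png",im[:,:,::-1])
np.savez("w1.npz",p=P[0],q=P[1])
E
```

```text
2.85 (array([ 431.09394598, -101.89494436,  205.92999679]), array([ 7.63575045e-01,  6.45718988e-01, -2.26399561e-04, -2.96390948e-04])) [-5.28838575e-01 -3.79204508e-01 -3.46679853e-01  1.60403083e+00
 -2.29198204e-04  1.20882501e+00] [0.20521586 1.32819507 0.46345698] [ 0.03110719  0.00464702 -0.01255829]
```

View pics/w1.png

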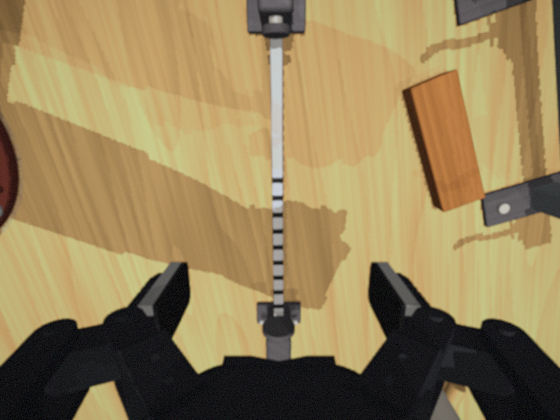

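The wrist view shows the rail almost vertical in the picture, from (276,40) to (279,300), between the fingers. The far-jaw feet are near (276,30) and the near-jaw feet near (278,312).

```bash
python3 - <<'E'
from h import *
w=np.load("w1.npz");P=(w["p"],w["q"])
im=cv2.imread("pics/w1.png").astype(int)
# rail columns: bright grey segment: row-wise edges
pts=[]
for r in range(45,170,5):
    row=im[r,240:320]; sat=row.max(1)-row.min(1); m=np.where((sat<40)&(row.min(1)>110))[0]+240
    if len(m)>3: pts.append((r,m.min(),m.max()))
pts=np.array(pts);print(pts[::5])
W=np.array([onz("wrist",((a+b)/2,r),44,P)[:2] for r,a,b in pts])
d=W[0]-W[-1];print("yaw",np.arctan2(-d[0],d[1]),W[0],W[-1])
print("width",np.mean([np.linalg.norm(onz("wrist",(b+.5,r),44,P)-onz("wrist",(a-.5,r),44,P)) for r,a,b in pts]))
q=np.polyfit(W[:,1],W[:,0],1);print("slope",q)
for n,uv,z in(("near jaw inner edge@feet",(278,303),28),("near railtop end",(279,305),44),("far pad",(276,38),53)):print(n,onz("wrist",uv,z,P))
y=-104;print("x on rail at y=-104",np.polyval(q,y)," tool y angle",np.arctan2(*R.from_quat(P[1]).as_matrix()[[1,0],1]))
E
```

```text
[[ 45 270 281]
 [ 70 270 282]
 [ 95 271 282]
 [120 271 282]
 [145 271 282]]
yaw -0.15570493591654944 [451.38819737  36.97266511] [433.33866406 -78.01041134]
width 12.479264274987026
slope [1.60693072e-01 4.45762537e+02]
near jaw inner edge@feet [ 403.91158921 -258.59739727   28.        ]
near railtop end [ 406.50673077 -250.98795559   44.        ]
far pad [452.62894807  40.87323177  53.        ]
x on rail at y=-104 429.05045754039276  tool y angle -0.16686716246894132
```

Call:
drive_tool(
  moves=[
    [-0.014, -0.02, -0.3, 0, 0, 0.1, -1],
    [0, 0, -0.3, 0, 0, 0, -1],
    [0, 0, -0.3, 0, 0, 0, -1],
    [0, 0, -0.3, 0, 0, 0, -1],
    [0, 0, -0.08, 0, 0, 0, -1],
  ],
)

```text
time_s: 3.52
tcp_pos: [427.5, -101.2, 11.9]
ee_rot: [0.76, 0.65, -0.001, -0.002]
wrist_force: [0.6, -0.2, 0.8]
gripper_width: 85.5
grip_force: 0.0
```

Call:
drive_tool(
  moves=[
    [0, 0, 0, 0, 0, 0, -1],
    [0, 0, 0, 0, 0, 0, 0.5],
    [0, 0, 0, 0, 0, 0, 1],
    [0, 0, 0, 0, 0, 0, 1],
    [0, 0, 0, 0, 0, 0, 1],
  ],
)

```text
time_s: 4.15
tcp_pos: [429.4, -103.4, 14.7]
ee_rot: [0.76, 0.65, -0.0, 0.0]
wrist_force: [-11.0, 0.9, 8.6]
gripper_width: 12.5
grip_force: 7.7
```

Call:
drive_tool(
  moves=[
    [0, 0, 0, 0, 0, 0, 1],
    [0, 0, 0, 0, 0, 0, 1],
    [0, 0, 0, 0, 0, 0, 1],
    [0, 0, 0, 0, 0, 0, 1],
  ],
)

```text
time_s: 4.65
tcp_pos: [428.9, -103.4, 14.9]
ee_rot: [0.76, 0.65, -0.0, -0.0]
wrist_force: [-4.8, 1.2, 5.6]
gripper_width: 9.5
grip_force: 58.7
```

Call:
drive_tool(
  moves=[
    [0, 0, 0.03, 0, 0, 0, 1],
    [0, 0, 0.1, 0, 0, 0, 1],
    [0, 0, 0.3, 0, 0, 0, 1],
    [0, 0, 0.35, 0, 0, 0, 1],
    [0, 0, 0.35, 0, 0, 0, 1],
  ],
)

```text
time_s: 5.28
tcp_pos: [429.0, -103.0, 186.1]
ee_rot: [0.76, 0.65, 0.0, 0.0]
wrist_force: [0.1, -0.7, -7.3]
gripper_width: 9.4
grip_force: 59.5
```

Call:
drive_tool(
  moves=[
    [0, 0, 0.35, 0, 0, 0, 1],
    [0, 0, 0.25, 0, 0, 0, 1],
    [0, 0, 0, 0, 0, 0, 1],
    [0, 0, 0, 0, 0, 0, 1],
    [0, 0, 0, 0, 0, 0, 1],
  ],
)

```text
time_s: 5.9
tcp_pos: [428.6, -102.8, 272.0]
ee_rot: [0.76, 0.65, -0.0, -0.001]
wrist_force: [0.4, -0.1, -6.9]
gripper_width: 9.2
grip_force: 59.5
```

```bash
python3 - <<'E'
from h import *
s=readout.observe();print(s["tcp_pos"],s["wrist_force"],s["ft_torque"],s["grip_force"],s["gripper_width"])
E
```

```text
[ 428.62192183 -102.84412884  271.97478286] [ 0.39277299 -0.10151798 -6.86442905] [-0.00096476 -0.04082302 -0.00447579] 59.488821029663086 9.172224107538504
```

Call:
drive_tool(
  moves=[
    [0.12, -0.08, 0, 0, 0, 0.5, 1],
    [0.2, -0.14, 0, 0, 0, 0.9, 1],
    [0.25, -0.17, 0, 0, 0, 0.9, 1],
    [0.25, -0.17, 0, 0, 0, 0.9, 1],
    [0.21, -0.14, 0, 0, 0, 0.7, 1],
  ],
)

```text
time_s: 6.52
tcp_pos: [584.5, -208.9, 271.8]
ee_rot: [0.664, 0.747, -0.0, -0.001]
wrist_force: [0.3, -0.4, -6.9]
gripper_width: 9.2
grip_force: 59.9
```

Call:
drive_tool(
  moves=[
    [0.12, -0.08, 0, 0, 0, 0.4, 1],
    [0.03, -0.02, 0, 0, 0, 0, 1],
    [0, 0, 0, 0, 0, 0, 1],
    [0, 0, 0, 0, 0, 0, 1],
  ],
)

```text
time_s: 7.02
tcp_pos: [605.8, -222.7, 274.0]
ee_rot: [0.654, 0.756, -0.0, -0.0]
wrist_force: [0.1, -0.5, -6.9]
gripper_width: 9.0
grip_force: 60.0
```

```bash
python3 - <<'E'
from h import *
s=readout.observe(); P=(s["tcp_pos"],s["ee_rot"]);print(s["time_s"],P,s["q"],s["wrist_force"],s["ft_torque"])
im=read_camera("wrist");cv2.imwrite("pics/w2.png",im[:,:,::-1])
np.savez("w2.npz",p=P[0],q=P[1])
E
```

```text
7.025 (array([ 605.76134993, -222.71418916,  273.98863963]), array([ 6.54496380e-01,  7.56065118e-01, -6.79523739e-07, -1.62352871e-04])) [-5.54524591e-01  2.80611156e-01  4.18383586e-01  1.70888958e+00
  5.00663978e-05  8.72508067e-01] [ 0.05986947 -0.54300999 -6.92299202] [ 0.03725452 -0.00850416 -0.01457804]
```

View pics/w2.png

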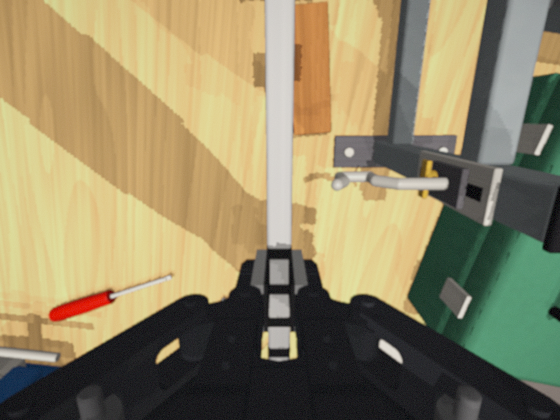

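The right hook shows its nose ball at about (339,181), the throat dip near (358,178) and its arm running to (445,183). Enlarging it.

```bash
python3 - <<'E'
from h import *
w=np.load("w2.npz");P=(w["p"],w["q"])
im=cv2.imread("pics/w2.png")[130:230,320:460]
cv2.imwrite("pics/c2.png",cv2.resize(im,None,fx=5,fy=5,interpolation=cv2.INTER_CUBIC))
y=0.1405;c=.990;O=np.array([729.7,-54.8])
print("cam",ray("wrist",(280,210),P)[0], "toolang",np.arctan2(*R.from_quat(P[1]).as_matrix()[[1,0],1]))
m=camera_model("wrist");T=np.eye(4);T[:3,:3]=R.from_quat(P[1]).as_matrix();T[:3,3]=P[0];T=np.linalg.inv(T@m["hand_eye"])
def pr(sx,sy,z):
    X=T@np.array([O[0]+sx*c-sy*y,O[1]+sx*y+sy*c,z,1]);q=cv2.projectPoints(X[:3],np.zeros(3),np.zeros(3),m["camera_matrix"],m["dist_coeffs"])[0].ravel();return q.round(0),(np.array([q[0]-320,q[1]-130])*5).round(0)
for k in((-85,-120,200),(-77,-120,200),(-93,-120,200),(-97.5,-120,231),(-15,-105,200),(-15,-105,235)):print(k,*pr(*k))
E
```

```text
cam [ 595.30414201 -149.49818694  441.13382693] toolang 0.14376368660773636
(-85, -120, 200) [355. 176.] [175. 229.]
(-77, -120, 200) [365. 176.] [225. 229.]
(-93, -120, 200) [345. 176.] [125. 228.]
(-97.5, -120, 231) [348. 184.] [139. 269.]
(-15, -105, 200) [446. 157.] [629. 135.]
(-15, -105, 235) [473. 164.] [765. 168.]
```

View pics/c2.png

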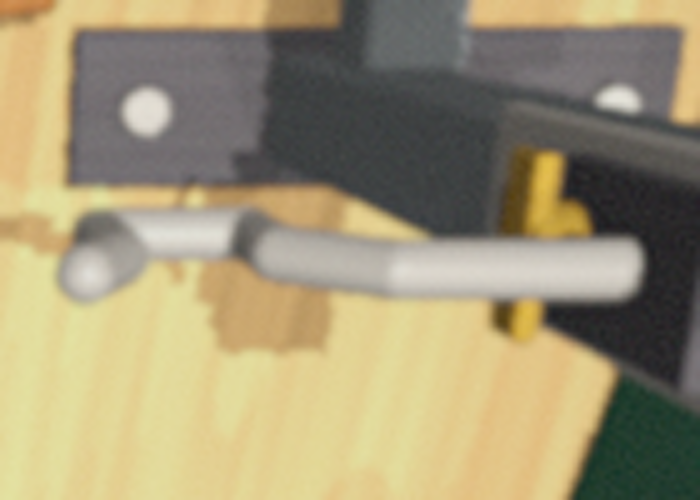

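The throat floor runs from the left corner near crop (95,225) to the right seam near (247,232). That puts mid-throat at about (172,229), within 0.5 mm of the prediction (175,229). Now the left hook.

Call:
drive_tool(
  moves=[
    [-0.02, 0.15, 0, 0, 0, 0, 1],
    [-0.04, 0.3, 0, 0, 0, 0, 1],
    [-0.05, 0.35, 0, 0, 0, 0, 1],
    [-0.05, 0.35, 0, 0, 0, 0, 1],
    [-0.03, 0.2, 0, 0, 0, 0, 1],
  ],
)

```text
time_s: 7.7
tcp_pos: [576.9, -18.1, 274.7]
ee_rot: [0.654, 0.757, 0.0, 0.0]
wrist_force: [-0.0, 0.0, -7.9]
gripper_width: 9.1
grip_force: 60.0
```

Call:
drive_tool(
  moves=[
    [-0.01, 0.1, 0, 0, 0, 0, 1],
    [0, 0, 0, 0, 0, 0, 1],
    [0, 0, 0, 0, 0, 0, 1],
  ],
)

```text
time_s: 8.07
tcp_pos: [576.4, -6.7, 273.9]
ee_rot: [0.655, 0.756, -0.0, 0.0]
wrist_force: [-0.8, -1.0, -7.4]
gripper_width: 9.5
grip_force: 60.0
```

```bash
python3 - <<'E'
from h import *
s=readout.observe(); P=(s["tcp_pos"],s["ee_rot"]);print(s["time_s"],P,s["q"],s["wrist_force"],s["ft_torque"])
im=read_camera("wrist");cv2.imwrite("pics/w3.png",im[:,:,::-1])
np.savez("w3.npz",p=P[0],q=P[1])
y=0.1405;c=.990;O=np.array([729.7,-54.8])
m=camera_model("wrist");T=np.eye(4);T[:3,:3]=R.from_quat(P[1]).as_matrix();T[:3,3]=P[0];T=np.linalg.inv(T@m["hand_eye"])
def pr(sx,sy,z):
    X=T@np.array([O[0]+sx*c-sy*y,O[1]+sx*y+sy*c,z,1]);q=cv2.projectPoints(X[:3],np.zeros(3),np.zeros(3),m["camera_matrix"],m["dist_coeffs"])[0].ravel();return q
for k in((-85,120,200),(-77,120,200)):q=pr(*k);print(k,q)
u,v=map(int,pr(-85,120,200));u0,v0=u-60,max(v-50,0);print("crop origin",u0,v0)
a=im[v0:v0+110,u0:u0+150,::-1];cv2.imwrite("pics/c3.png",cv2.resize(a,None,fx=5,fy=5,interpolation=cv2.INTER_CUBIC))
g=im.astype(int)
for r in(20,60,100,140,180,220):
    row=g[r,230:330];sat=row.max(1)-row.min(1);mm=np.where((sat<30)&(row.min(1)>120))[0]+230;print(r,mm.min() if len(mm) else 0,mm.max() if len(mm) else 0)
E
```

```text
8.075 (array([576.41804143,  -6.74337818, 273.87702578]), array([ 6.54791693e-01,  7.55809351e-01, -1.38800329e-04,  2.10180718e-04])) [-2.38201339e-01  5.90177347e-02  1.73271391e-01  1.68480343e+00
 -4.39289787e-04  1.18961262e+00] [-0.77509714 -1.03655128 -7.35659276] [0.03582504 0.08627031 0.01069362]
(-85, 120, 200) [355.51534747 147.65848627]
(-77, 120, 200) [365.78691055 147.67230377]
crop origin 295 97
20 265 293
60 265 293
100 266 292
140 267 291
180 267 291
220 267 291
```

View pics/c3.png

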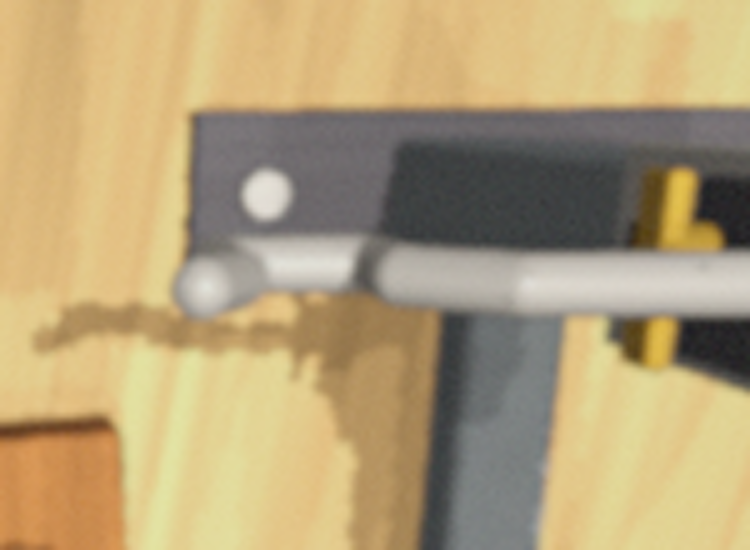

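Left hook: seam at crop (372,265) against a predicted mid-throat of (303,253). That is the same x offset as on the right hook, so the throat line fits both. The rail is parallel to the tool (columns centred on 279). Moving above the hooks and down to the mouth.

Call:
drive_tool(
  moves=[
    [0.05, -0.04, 0, 0, 0, 0, 1],
    [0.13, -0.11, 0, 0, 0, 0, 1],
    [0.15, -0.13, 0, 0, 0, 0, 1],
    [0.1, -0.08, 0, 0, 0, 0, 1],
    [0.03, -0.03, 0, 0, 0, 0, 1],
  ],
)

```text
time_s: 8.75
tcp_pos: [646.1, -66.0, 272.9]
ee_rot: [0.655, 0.756, -0.0, -0.0]
wrist_force: [-1.0, 1.2, -7.4]
gripper_width: 9.4
grip_force: 60.1
```

Call:
drive_tool(
  moves=[
    [0, 0, 0, 0, 0, 0, 1],
    [0, 0, 0, 0, 0, 0, 1],
    [0, 0, 0, 0, 0, 0, 1],
  ],
)

```text
time_s: 9.12
tcp_pos: [645.1, -63.9, 274.3]
ee_rot: [0.654, 0.756, 0.0, 0.0]
wrist_force: [0.6, 0.9, -7.9]
gripper_width: 9.2
grip_force: 60.2
```

```bash
cat > f.py <<'E'
from h import *
import sys
F=[];M=[];Q=[]
for i in range(int(sys.argv[1]) if len(sys.argv)>1 else 4):
    read_camera("wrist");s=readout.observe();F.append(s["wrist_force"]);M.append(s["ft_torque"]);Q.append(s["tcp_pos"])
F,M,Q=[np.mean(a,0) for a in(F,M,Q)];yw=.1405;ex=np.array([np.cos(yw),np.sin(yw),0]);ey=np.array([-ex[1],ex[0],0])
d=Q-[729.7,-54.8,0]
print("t %.2f F"%s["time_s"],F.round(2),"M_sx %.3f M_sy %.3f"%(M@ex,M@ey),"stand x,y,z",(d@ex).round(1),(d@ey).round(1),Q[2].round(2),"tcp",Q.round(1),s["ee_rot"].round(4),"w %.1f"%s["gripper_width"])
E
python3 f.py; python3 -c "
from h import *
im=cv2.imread('pics/w3.png');a=read_camera('wrist')[:,:,::-1];cv2.imwrite('pics/w4.png',a)"
```

```text
t 9.32 F [ 0.15  0.16 -6.75] M_sx 0.032 M_sy -0.003 stand x,y,z -85.0 2.7 274.24 tcp [645.2 -64.  274.2] [6.544e-01 7.562e-01 1.000e-04 2.000e-04] w 9.2
```

View pics/w4.png

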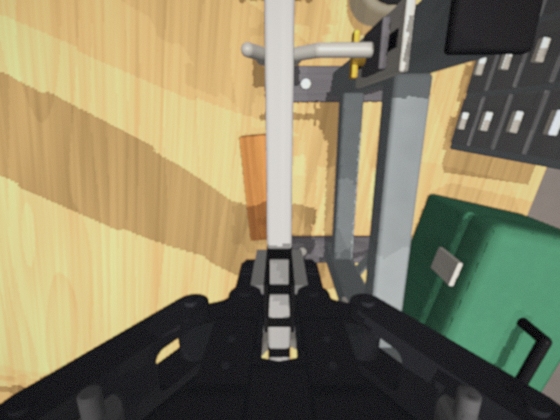

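The left nose tip is at (249,50), with the rail (266–293) running over the throat. Descending to the mouth, and triangulating the tip against w3 (336,154).

Call:
drive_tool(
  moves=[
    [0, 0, -0.1, 0, 0, 0, 1],
    [0, 0, -0.12, 0, 0, 0, 1],
    [0, 0, -0.08, 0, 0, 0, 1],
    [0, 0, -0.05, 0, 0, 0, 1],
    [0, 0, -0.01, 0, 0, 0, 1],
  ],
)

```text
time_s: 10.0
tcp_pos: [645.2, -64.3, 219.7]
ee_rot: [0.654, 0.756, -0.0, -0.0]
wrist_force: [0.8, -0.1, -7.3]
gripper_width: 9.1
grip_force: 60.1
```

Call:
drive_tool(
  moves=[
    [0, 0, 0, 0, 0, 0, 1],
    [0, 0, 0, 0, 0, 0, 1],
  ],
)

```text
time_s: 10.25
tcp_pos: [645.6, -64.4, 220.6]
ee_rot: [0.654, 0.756, 0.0, 0.0]
wrist_force: [-0.2, -0.7, -7.3]
gripper_width: 9.2
grip_force: 60.1
```

```bash
python3 f.py; python3 - <<'E'
from h import *
w=np.load("w3.npz");a=ray("wrist",(336,154.3),(w["p"],w["q"]))
b=ray("wrist",(249,50),(np.array([645.2,-64,274.2]),[.6544,.7562,1e-4,2e-4]))
A=np.c_[a[1],-b[1]];t=np.linalg.lstsq(A,b[0]-a[0],rcond=None)[0]
p,q=a[0]+a[1]*t[0],b[0]+b[1]*t[1];print(p,q)
E
```

```text
t 10.45 F [ 0.15  0.16 -6.95] M_sx 0.023 M_sy 0.019 stand x,y,z -84.7 2.3 220.35 tcp [645.5 -64.4 220.4] [6.545e-01 7.561e-01 1.000e-04 2.000e-04] w 9.1
[609.9193201   46.97384379 223.42115541] [609.96380189  47.02705021 223.42534561]
```

Call:
drive_tool(
  moves=[
    [0, 0, -0.03, 0, 0, 0, 1],
    [0, 0, -0.02, 0, 0, 0, 1],
    [0, 0, -0.01, 0, 0, 0, 1],
    [0, 0, 0, 0, 0, 0, 1],
  ],
)

```text
time_s: 10.95
tcp_pos: [645.2, -64.3, 210.7]
ee_rot: [0.654, 0.756, -0.0, -0.0]
wrist_force: [1.5, 1.3, -8.1]
gripper_width: 9.0
grip_force: 60.2
```

```bash
python3 f.py 3
```

```text
t 11.10 F [-0.33 -0.22 -6.99] M_sx 0.010 M_sy 0.010 stand x,y,z -84.9 2.4 210.98 tcp [645.3 -64.3 211. ] [6.545e-01 7.561e-01 1.000e-04 1.000e-04] w 8.9
```

Call:
drive_tool(
  moves=[
    [0, 0, -0.006, 0, 0, 0, 1],
    [0, 0, 0, 0, 0, 0, 1],
  ],
)

```text
time_s: 11.35
tcp_pos: [645.3, -64.3, 209.9]
ee_rot: [0.655, 0.756, -0.0, -0.0]
wrist_force: [1.0, 0.6, -7.2]
gripper_width: 9.1
grip_force: 60.2
```

```bash
python3 f.py 3
```

```text
t 11.50 F [ 0.57 -0.42 -7.53] M_sx 0.039 M_sy -0.012 stand x,y,z -84.9 2.4 210.02 tcp [645.3 -64.3 210. ] [0.6545 0.7561 0.     0.    ] w 8.9
```

Step down 1 mm at a time, each followed by a reading.

Call:
drive_tool(
  moves=[
    [0, 0, -0.006, 0, 0, 0, 1],
    [0, 0, 0, 0, 0, 0, 1],
  ],
)

```text
time_s: 11.75
tcp_pos: [645.3, -64.3, 209.0]
ee_rot: [0.655, 0.756, 0.0, -0.0]
wrist_force: [0.0, 1.1, -7.9]
gripper_width: 9.4
grip_force: 60.2
```

```bash
python3 f.py 3
```

```text
t 11.90 F [ 0.26  0.23 -7.3 ] M_sx 0.044 M_sy -0.002 stand x,y,z -84.9 2.4 209.1 tcp [645.3 -64.3 209.1] [0.6545 0.7561 0.     0.    ] w 9.2
```

Call:
drive_tool(
  moves=[
    [0, 0, -0.006, 0, 0, 0, 1],
    [0, 0, 0, 0, 0, 0, 1],
  ],
)

```text
time_s: 12.15
tcp_pos: [645.3, -64.3, 208.1]
ee_rot: [0.654, 0.756, -0.0, -0.0]
wrist_force: [-0.2, 0.2, -8.0]
gripper_width: 9.2
grip_force: 60.2
```

```bash
python3 f.py 3
```

```text
t 12.30 F [-0.28  0.01 -6.84] M_sx 0.023 M_sy 0.008 stand x,y,z -84.9 2.4 208.17 tcp [645.3 -64.3 208.2] [0.6545 0.7561 0.     0.    ] w 9.1
```

Call:
drive_tool(
  moves=[
    [0, 0, -0.006, 0, 0, 0, 1],
    [0, 0, 0, 0, 0, 0, 1],
  ],
)

```text
time_s: 12.55
tcp_pos: [645.3, -64.3, 207.2]
ee_rot: [0.655, 0.756, -0.0, -0.0]
wrist_force: [0.3, 0.2, -6.1]
gripper_width: 9.2
grip_force: 60.2
```

```bash
python3 f.py 3
```

```text
t 12.70 F [-0.53  0.   -7.26] M_sx 0.025 M_sy -0.027 stand x,y,z -84.9 2.4 207.3 tcp [645.3 -64.3 207.3] [0.6545 0.756  0.     0.    ] w 9.0
```

Call:
drive_tool(
  moves=[
    [0, 0, -0.006, 0, 0, 0, 1],
    [0, 0, 0, 0, 0, 0, 1],
  ],
)

```text
time_s: 12.95
tcp_pos: [645.3, -64.3, 206.3]
ee_rot: [0.655, 0.756, 0.0, -0.0]
wrist_force: [-0.2, 0.6, -7.3]
gripper_width: 9.1
grip_force: 60.2
```

```bash
python3 f.py 3
```

```text
t 13.10 F [ 0.1  -0.03 -7.2 ] M_sx 0.021 M_sy -0.004 stand x,y,z -84.9 2.4 206.4 tcp [645.3 -64.3 206.4] [0.6545 0.7561 0.     0.    ] w 9.2
```

Call:
drive_tool(
  moves=[
    [0, 0, -0.006, 0, 0, 0, 1],
    [0, 0, 0, 0, 0, 0, 1],
  ],
)

```text
time_s: 13.35
tcp_pos: [645.3, -64.3, 205.4]
ee_rot: [0.654, 0.756, -0.0, -0.0]
wrist_force: [-0.3, -0.2, -7.4]
gripper_width: 9.2
grip_force: 60.2
```

```bash
python3 f.py 3
```

```text
t 13.50 F [ 0.26 -0.56 -7.22] M_sx 0.037 M_sy -0.026 stand x,y,z -84.9 2.4 205.49 tcp [645.3 -64.3 205.5] [0.6545 0.7561 0.     0.    ] w 9.2
```

Call:
drive_tool(
  moves=[
    [0, 0, -0.006, 0, 0, 0, 1],
    [0, 0, 0, 0, 0, 0, 1],
  ],
)

```text
time_s: 13.75
tcp_pos: [645.3, -64.3, 204.5]
ee_rot: [0.654, 0.756, 0.0, -0.0]
wrist_force: [-0.3, 1.3, -7.8]
gripper_width: 8.9
grip_force: 60.2
```

```bash
python3 f.py 3
```

```text
t 13.90 F [-0.28  0.34 -7.21] M_sx -0.003 M_sy -0.004 stand x,y,z -84.9 2.4 204.59 tcp [645.3 -64.3 204.6] [0.6545 0.756  0.     0.    ] w 9.1
```

Call:
drive_tool(
  moves=[
    [0, 0, -0.006, 0, 0, 0, 1],
    [0, 0, 0, 0, 0, 0, 1],
  ],
)

```text
time_s: 14.15
tcp_pos: [645.3, -64.3, 203.6]
ee_rot: [0.654, 0.756, 0.0, -0.0]
wrist_force: [-0.7, 0.9, -7.4]
gripper_width: 8.9
grip_force: 60.2
```

```bash
python3 f.py 3
```

```text
t 14.30 F [-0.18 -0.23 -7.13] M_sx 0.059 M_sy 0.029 stand x,y,z -84.9 2.4 203.69 tcp [645.3 -64.3 203.7] [0.6545 0.7561 0.     0.    ] w 9.4
```

Call:
drive_tool(
  moves=[
    [0, 0, -0.006, 0, 0, 0, 1],
    [0, 0, 0, 0, 0, 0, 1],
  ],
)

```text
time_s: 14.55
tcp_pos: [645.3, -64.3, 202.7]
ee_rot: [0.655, 0.756, -0.0, -0.0]
wrist_force: [0.3, 0.7, -7.3]
gripper_width: 9.1
grip_force: 60.2
```

```bash
python3 f.py 3
```

```text
t 14.70 F [-0.08  0.02 -7.51] M_sx 0.029 M_sy 0.003 stand x,y,z -84.9 2.4 202.8 tcp [645.3 -64.3 202.8] [0.6545 0.7561 0.     0.    ] w 8.7
```

Call:
drive_tool(
  moves=[
    [0, 0, -0.006, 0, 0, 0, 1],
    [0, 0, 0, 0, 0, 0, 1],
  ],
)

```text
time_s: 14.95
tcp_pos: [645.3, -64.3, 201.8]
ee_rot: [0.654, 0.756, -0.0, -0.0]
wrist_force: [0.0, 0.2, -7.2]
gripper_width: 9.3
grip_force: 60.2
```

```bash
python3 f.py 3
```

```text
t 15.10 F [-0.1   0.07 -7.61] M_sx 0.054 M_sy 0.018 stand x,y,z -84.9 2.4 201.9 tcp [645.3 -64.3 201.9] [0.6545 0.7561 0.     0.    ] w 9.3
```

Call:
drive_tool(
  moves=[
    [0, 0, -0.006, 0, 0, 0, 1],
    [0, 0, 0, 0, 0, 0, 1],
  ],
)

```text
time_s: 15.35
tcp_pos: [645.3, -64.3, 200.9]
ee_rot: [0.654, 0.756, -0.0, -0.0]
wrist_force: [0.3, -0.4, -7.5]
gripper_width: 9.1
grip_force: 60.2
```

```bash
python3 f.py 3
```

```text
t 15.50 F [-0.13  0.15 -7.03] M_sx 0.033 M_sy -0.015 stand x,y,z -84.9 2.4 200.97 tcp [645.3 -64.3 201. ] [6.545e-01 7.561e-01 0.000e+00 1.000e-04] w 9.3
```

Call:
drive_tool(
  moves=[
    [0, 0, -0.006, 0, 0, 0, 1],
    [0, 0, 0, 0, 0, 0, 1],
  ],
)

```text
time_s: 15.75
tcp_pos: [645.3, -64.3, 200.0]
ee_rot: [0.654, 0.756, 0.0, -0.0]
wrist_force: [0.6, -1.4, -7.1]
gripper_width: 9.3
grip_force: 60.2
```

```bash
python3 f.py 3
```

```text
t 15.90 F [-0.23 -0.17 -7.55] M_sx 0.011 M_sy -0.008 stand x,y,z -84.9 2.4 200.09 tcp [645.3 -64.3 200.1] [0.6545 0.7561 0.     0.    ] w 8.9
```

Call:
drive_tool(
  moves=[
    [0, 0, -0.006, 0, 0, 0, 1],
    [0, 0, 0, 0, 0, 0, 1],
  ],
)

```text
time_s: 16.15
tcp_pos: [645.3, -64.3, 199.1]
ee_rot: [0.654, 0.756, 0.0, -0.0]
wrist_force: [-0.2, 0.4, -7.1]
gripper_width: 9.3
grip_force: 60.2
```

```bash
python3 f.py 3
```

```text
t 16.30 F [-0.3  -0.87 -7.65] M_sx 0.032 M_sy 0.010 stand x,y,z -84.9 2.4 199.2 tcp [645.3 -64.3 199.2] [0.6545 0.7561 0.     0.    ] w 8.9
```

Call:
drive_tool(
  moves=[
    [0, 0, -0.006, 0, 0, 0, 1],
    [0, 0, 0, 0, 0, 0, 1],
  ],
)

```text
time_s: 16.55
tcp_pos: [645.4, -64.3, 198.6]
ee_rot: [0.654, 0.756, 0.0, 0.0]
wrist_force: [-0.2, -0.3, -5.9]
gripper_width: 9.3
grip_force: 60.4
```

```bash
python3 f.py 3
```

```text
t 16.70 F [ 0.16 -0.07 -4.61] M_sx 0.057 M_sy 0.033 stand x,y,z -84.8 2.4 198.58 tcp [645.4 -64.3 198.6] [6.545e-01 7.561e-01 1.000e-04 2.000e-04] w 8.9
```

Call:
drive_tool(
  moves=[
    [0, 0, -0.003, 0, 0, 0, 1],
    [0, 0, 0, 0, 0, 0, 1],
  ],
)

```text
time_s: 16.95
tcp_pos: [645.5, -64.3, 198.5]
ee_rot: [0.654, 0.756, 0.0, 0.0]
wrist_force: [-0.8, 0.9, -1.0]
gripper_width: 9.3
grip_force: 61.0
```

```bash
python3 f.py 5; python3 - <<'E'
from h import *
for n in("w3","now"):
    if n=="now":
        im=read_camera("wrist");cv2.imwrite("pics/w5.png",im[:,:,::-1])
    else: im=cv2.imread("pics/w3.png")
    g=im.astype(int)
    o=[]
    for r in range(10,240,15):
        row=g[r,250:310];sat=row.max(1)-row.min(1);mm=np.where((sat<30)&(row.min(1)>120))[0]+250
        o.append((r,mm.min(),mm.max()) if len(mm) else (r,0,0))
    print(n,o)
E
```

```text
t 17.20 F [-1.12  0.2   0.47] M_sx 0.185 M_sy 0.262 stand x,y,z -84.7 2.3 198.44 tcp [645.5 -64.3 198.4] [6.545e-01 7.561e-01 2.000e-04 4.000e-04] w 9.1
w3 [(10, np.int64(265), np.int64(294)), (25, np.int64(265), np.int64(293)), (40, np.int64(266), np.int64(293)), (55, np.int64(265), np.int64(293)), (70, np.int64(265), np.int64(293)), (85, np.int64(266), np.int64(293)), (100, np.int64(266), np.int64(292)), (115, np.int64(266), np.int64(292)), (130, np.int64(267), np.int64(291)), (145, np.int64(267), np.int64(291)), (160, np.int64(267), np.int64(291)), (175, np.int64(267), np.int64(291)), (190, np.int64(267), np.int64(291)), (205, np.int64(267), np.int64(291)), (220, np.int64(267), np.int64(291)), (235, np.int64(267), np.int64(291))]
now [(10, np.int64(250), np.int64(309)), (25, np.int64(261), np.int64(309)), (40, np.int64(264), np.int64(294)), (55, np.int64(265), np.int64(309)), (70, np.int64(265), np.int64(309)), (85, np.int64(266), np.int64(309)), (100, np.int64(266), np.int64(292)), (115, np.int64(266), np.int64(292)), (130, np.int64(266), np.int64(291)), (145, np.int64(266), np.int64(291)), (160, np.int64(267), np.int64(291)), (175, np.int64(267), np.int64(291)), (190, np.int64(267), np.int64(290)), (205, np.int64(267), np.int64(290)), (220, np.int64(267), np.int64(290)), (235, np.int64(267), np.int64(290))]
```

Call:
drive_tool(
  moves=[
    [0, 0, 0, 0, 0, 0, 1],
    [0, 0, 0, 0, 0, 0, 1],
  ],
)

```text
time_s: 17.5
tcp_pos: [645.6, -64.3, 198.4]
ee_rot: [0.654, 0.756, 0.0, 0.0]
wrist_force: [-1.8, 0.1, 4.1]
gripper_width: 9.3
grip_force: 61.6
```

```bash
python3 f.py 6
```

```text
t 17.80 F [-1.37  0.77  5.48] M_sx 0.246 M_sy 0.308 stand x,y,z -84.7 2.3 198.36 tcp [645.5 -64.3 198.4] [6.545e-01 7.561e-01 2.000e-04 4.000e-04] w 9.0
```

Call:
drive_tool(
  moves=[
    [0, 0, 0.004, 0, 0, 0, 1],
    [0, 0, 0, 0, 0, 0, 1],
  ],
)

```text
time_s: 18.05
tcp_pos: [645.4, -64.3, 198.4]
ee_rot: [0.654, 0.756, 0.0, 0.0]
wrist_force: [-0.5, -0.1, 2.8]
gripper_width: 9.3
grip_force: 61.4
```

```bash
python3 f.py 4; python3 f.py 4
```

```text
t 18.25 F [ 0.46 -0.05  2.29] M_sx 0.130 M_sy -0.028 stand x,y,z -84.8 2.4 198.41 tcp [645.4 -64.3 198.4] [6.545e-01 7.561e-01 0.000e+00 1.000e-04] w 9.0
t 18.45 F [0.47 0.41 1.85] M_sx 0.098 M_sy -0.088 stand x,y,z -84.8 2.4 198.43 tcp [645.4 -64.3 198.4] [6.545e-01 7.561e-01 0.000e+00 1.000e-04] w 9.2
```

Both hooks bear: about 9 N in total with almost no moment, so roughly 4.5 N each. It has been held for more than 0.4 s. Hold once more, then release gently.

Call:
drive_tool(
  moves=[
    [0, 0, 0, 0, 0, 0, 1],
    [0, 0, 0, 0, 0, 0, 1],
    [0, 0, 0, 0, 0, 0, 1],
  ],
)

```text
time_s: 18.82
tcp_pos: [645.3, -64.3, 198.4]
ee_rot: [0.655, 0.756, 0.0, 0.0]
wrist_force: [-0.3, -0.1, 1.8]
gripper_width: 9.5
grip_force: 61.3
```

```bash
python3 f.py 4
```

```text
t 19.02 F [ 0.68 -0.26  1.1 ] M_sx 0.012 M_sy -0.153 stand x,y,z -84.9 2.4 198.44 tcp [645.3 -64.3 198.4] [ 0.6545  0.7561  0.     -0.    ] w 9.3
```

Call:
drive_tool(
  moves=[
    [0, 0, 0, 0, 0, 0, 0.7],
    [0, 0, 0, 0, 0, 0, 0.5],
    [0, 0, 0, 0, 0, 0, 0.3],
    [0, 0, 0, 0, 0, 0, 0.1],
    [0, 0, 0, 0, 0, 0, 0.1],
  ],
)

```text
time_s: 19.65
tcp_pos: [645.3, -64.3, 198.5]
ee_rot: [0.655, 0.756, 0.0, 0.0]
wrist_force: [0.4, 0.8, 0.1]
gripper_width: 38.4
grip_force: 0.0
```

```bash
python3 f.py 4; python3 - <<'E'
from h import *
im=read_camera("wrist");cv2.imwrite("pics/w6.png",im[:,:,::-1])
E
```

```text
t 19.85 F [0.16 0.44 0.28] M_sx -0.026 M_sy -0.012 stand x,y,z -84.9 2.4 198.49 tcp [645.3 -64.3 198.5] [0.6545 0.7561 0.     0.    ] w 38.7
```

View pics/w6.png

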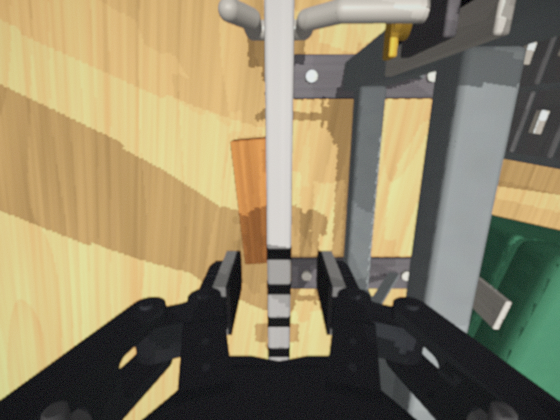

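The fingers are open and clear of the rail, which still lies in the left hook throat at (279,30). Retreating straight up.

Call:
drive_tool(
  moves=[
    [0, 0, 0.05, 0, 0, 0, 0.1],
    [0, 0, 0.15, 0, 0, 0, 0.1],
    [0, 0, 0.25, 0, 0, 0, 0.1],
    [0, 0, 0.25, 0, 0, 0, 0.1],
    [0, 0, 0.1, 0, 0, 0, 0.1],
  ],
)

```text
time_s: 20.52
tcp_pos: [645.9, -64.5, 321.9]
ee_rot: [0.654, 0.756, 0.001, 0.002]
wrist_force: [0.7, 0.2, 0.1]
gripper_width: 38.3
grip_force: 0.0
```

Call:
drive_tool(
  moves=[
    [0, 0, 0, 0, 0, 0, 0.1],
    [0, 0, 0, 0, 0, 0, 0.1],
    [0, 0, 0, 0, 0, 0, 0.1],
  ],
)

```text
time_s: 20.9
tcp_pos: [645.0, -64.2, 317.4]
ee_rot: [0.655, 0.756, -0.0, -0.001]
wrist_force: [-0.0, 0.7, -0.1]
gripper_width: 38.5
grip_force: 0.0
```

```bash
python3 - <<'E'
from h import *
print(readout.observe()["tcp_pos"])
a=read_camera("scene")[130:330,150:400,::-1];cv2.imwrite("pics/s7.png",cv2.resize(a,None,fx=3,fy=3,interpolation=cv2.INTER_CUBIC))
E
```

```text
[644.9812092  -64.19900496 317.35032221]
```

View pics/s7.png

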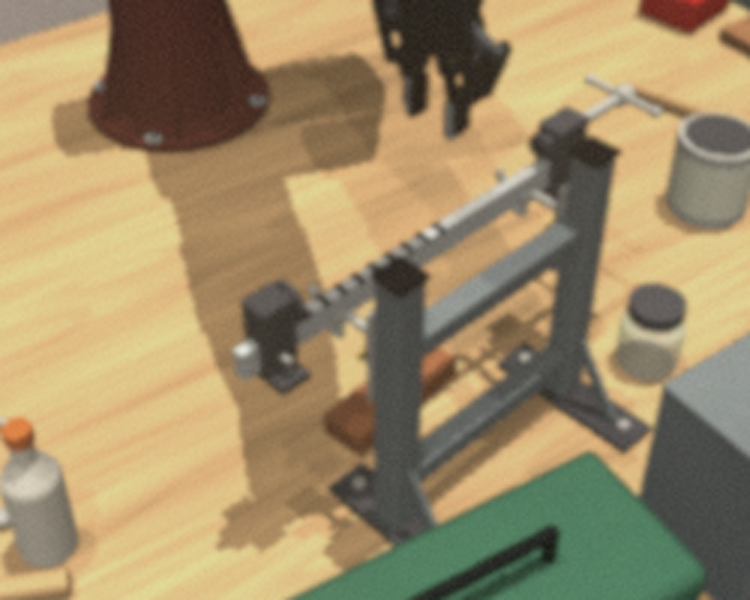

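The scene crop shows the clamp hanging in both hooks, jaws up, with the gripper clear above it and the other things undisturbed. Handing in.

```bash
python3 -c "
from plant import *
print(sign_off())"
```

```text
the job is handed in; nothing more can be done
None
```

The bar clamp hangs by its rail in both wire hooks, jaws up and roughly midway. By feel, each hook bore about 4–5 N before I let go (peak about 6–7 N), and I handed the job in at about 21 s; the judge's result was not shown.

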